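Scoop the pin vises out from under the riser shelf

TASK

Two steel pin vises have rolled under the low riser shelf, out of reach of the gripper. Take the small dustpan by its handle, slide its blade under the shelf lip to collect them, carry them out on the pan and tip them gently into the parts bowl on the bamboo tray without ever touching them with the fingers. Then lay the dustpan down flat on the table, clear of the shelf, and leave the bowl and all the other things on the tray and shelf where they are.

Things in the scene. Friction and masses are not known exactly. Their poses are not given: they have to be found in the camera images.
- shelf: Low fixed riser shelf 280 wide (y) x 102 deep (x) x 74 mm high: clear acrylic board on bamboo end boards (opening between them 256 mm), open at the front (-x, towards the robot). A 10 mm thick bamboo lip hangs under the front edge, its underside 54 mm above the table. A paint jar 45 mm high is fixed on top at each end. Origin: centre of the footprint at table height; x front to back, z up.
- shelf_lip (a point): Point at table height straight below the middle of the lip's front face (51 mm in front of the shelf's origin). Same axes as the shelf.
- shelf_back (a point): Point at table height in the middle of the front face of the bamboo back rail (34 mm high, along the whole width), 90 mm behind the lip's front face: the pin vises can be pushed against this rail. Same axes as the shelf.
- dustpan: Loose sheet-aluminium dustpan, 140 g, lying flat. Pan 134 wide (y) x 105 mm long (x), flat floor 2 mm thick, ground over the last 28 mm to a sharp nose 0.4 mm thick; back wall 28 mm high, side walls falling from 28 mm to 12 mm near the nose, open at the nose. Handle behind: see dustpan_grip. Origin: under the middle of the pan floor; x to the nose, z up.
- dustpan_grip (a point): Where to take the dustpan: centre line of its straight level bamboo handle (95 long along x, 20 wide along y, 24 mm tall), 48 mm above the pan's underside and 117.5 mm behind the pan's origin. The handle reaches 55 mm behind and 40 mm ahead of this point. Same axes as the dustpan.
- dustpan_nose (a point): Middle of the nose's edge, on the underside, 52.5 mm ahead of the pan's origin and 170 mm ahead of the grip point. Same axes as the dustpan.
- pin_vise_a_center (a point): Centre of the first steel pin vise (hand drill): a smooth round rod 88 mm long along its y, 18 mm thick, tapering to a collet at one end, 60 g, lying on the table under the shelf roughly parallel to the lip, nearer the front. It slides easily (friction about 0.3) and rolls off a floor tilted by more than about 0.25 rad.
- pin_vise_b_center (a point): Centre of the second pin vise, the same as the first, lying behind it, nearer the back rail.
- parts_bowl: Round grey plastic parts bowl with a magnet disc in its floor (its pull is too weak to matter here), loose, 280 g, standing on the tray. Rim 156 mm across and 40 mm above its underside, foot 116 mm across, floor 6 mm thick, wall 3 mm. Origin: centre of its underside, z up.
- tray: Bamboo tray, fixed, 240 x 360 mm (x, y), floor 6 mm thick, rim 16 mm high and 6 mm thick. Origin: centre of its underside. The bowl stands at its +y half.
- tin: Bystander on the tray: closed round aluminium tin, 75 mm across, 26 mm high; origin under its centre.
- palette_disk: Bystander on the tray: white ceramic palette disk, 90 mm across, 12 mm thick; origin under its centre.
- sanding_block: Bystander on the tray: blue plastic sanding block 95 x 52 x 28 mm; origin under its centre.
- scribe: Bystander on top of the shelf near its back edge: steel scribe 140 mm long along its y, 8 mm thick; origin under its middle.

How it is judged:
By the outcome, as a careful person would: the job done as asked, in the order asked, and still so for the second after the job is handed in, with the robot touching nothing.
It also fails if it takes over 58 s, if anything falls off the work surface, if the arm or the gripper's body presses on something with over 40 N, if the wrist force passes 120 N, or if a joint passes its speed limit or range.

ROBOT

A 6-joint arm with a two-finger parallel gripper is mounted at the origin on the work surface. World frame = base frame: x ahead of the robot, y to its left, z up, the work surface at z = 0. Lengths are in m, angles in rad, forces in N, time in s.
With the tool pointing down it reaches from about 0.35 to 0.975 m from the base axis. Payload 4.9 kg.
Tool frame: the origin (TCP) lies midway between the tips of the shut fingers; the grasp point (between the pads) lies behind it (manip.tcp_to_grasp is the z of the grasp point in the tool frame, in m); z points along the fingers, y is the direction in which the jaws open and shut (so a half turn about z gives the same grasp; the last joint's range is limited). The gripper opens to 85 mm and grips with 20 to 120 N. Pads are 22 mm wide; open, the fingers measure 114 mm over their backs; the gripper's body (76 mm by 85 mm) begins 54 mm behind the grasp point. The pads swing forward as they close: fully open they stand 13 mm farther back than shut.
Start: joints at [1.118, 0.053, 1.613, -0, 1.476, -0.119], TCP at [0.205, 0.59, 0.231] pointing down, gripper open.
Joint ranges: [-3.01, 3.01], [-1.01, 2.22], [0.06, 2.58], [-1.02, 4.17], [0.09, 2.62], [-3.14, 3.14]. Speed limits (rad/s): [2.57, 2.57, 3.14, 3.14, 3.14, 3.14].

INTERFACE

Orientations are given as a unit quaternion [w, x, y, z].
In Python, from plant import status, vision, order, regions_of, manip gives the robot as it stands. The module is installed in compiled form; this text tells all that it offers.
- The arm moves only by the shell command python3 -m crank 'ROWS'. ROWS is JSON, one flat list of numbers, 5 for each row, row after row: the shift along the tool's x, y, z in mm, then the turn about the tool's z in degrees, then the opening in per cent of the stroke, from 0 (shut) to 100 (fully open). In form: [tx, ty, tz, yaw, fingers, tx, ty, tz, yaw, fingers, ...]. A call has exactly 10 rows; each row is the pose to reach, as a shift and turn from the pose commanded when the call began, along the tool's axes at that moment; what a row does not reach only later rows make up. A row lasts 1/10 s, in which the tool goes at most 50 mm and 8.59 degrees, less where a joint would pass 70% of its speed; a pose out of reach is approached as far as the arm can. A call with a gripper value outside its range is refused whole. The fingers move at their own pace and stop on an object; the grip force is fixed at half the most. Time passes only in rows, so rows that repeat a pose let the fingers close, or fill a call up. It gives the time, the measured TCP pose, the force and the opening at its end, in the units of the state.
- status.state(): the state, without advancing time (a new reading comes with each control period).
- vision.grab_frame(name): name is "side" or "top" or "wrist"; returns (picture, depth): 480x640x3 uint8, red, green, blue; 480x640 float32, m along the optical axis (not along the pixel's ray), 0 where there is no reading.
- vision.get_calibration(name): a dict with "camera_matrix" (3x3 intrinsics, pixels), "R" (3x3) and "t" (3): a world point X has camera coordinates R X + t. Camera axes: x right, y down, z forward; pixel columns grow to the right and rows downward; lengths in m; the calibration is good to about 2 mm. The wrist camera is an equidistant fisheye: a pixel r from the principal point sees the ray r / f radians off the axis. A picture is of the moment at which its call begins: read the wrist's pose just before it. get_calibration takes no time and is no camera call; for the wrist camera it gives the pose at the moment of the call.
- order.job_done(): hands the job in, once; it reports no verdict.
Trained networks look in the newest picture that a camera, given by its name, has taken for a name from the list of things; names that differ only in an ending like _2 or _b are one class to them, and where a whole thing is asked for, a point or a joint stands for the part that bears it (a point fixed in the world has none). Each returns a list of dicts, best first, with "confidence" (0 to 1); they miss things now and then, are a little off and sometimes report something else, mostly with a low value. They report only what shows in the picture. A call takes as long as a camera call.
- regions_of(camera, name): "region" (480x640 bool, what is visible of it) and "extent" ([centre column, centre row, width, height] in pixels, round what is visible of it).
The state is a dict: "time": time; "joint_pos": joint angles; "joint_vel": joint speeds; "joint_efforts": joint torques, N m; "tool_pos": TCP position; "tool_rot": TCP orientation; "contact_force": force on the tool from outside, world axes, zero at the start; "ft_torque": the same for the moment, N m; "gripper_width": opening from 0.0 (shut) to 1.0 (fully open).
Only numpy, scipy, OpenCV 4.12 (cv2) and the standard library are available. Lean on these libraries where they do the work, as an engineer would, in place of code of your own. Each camera call takes 0.05 s, during which the arm holds its last target. There are 200 camera calls.

## Working session

There is one attempt and no reset: what is moved stays moved. The work goes in short steps, Python scripts to look and compute and a shell command to move; the robot and the scene stay as the last step left them, time stands still between calls to the robot, and variables do not carry over. Pictures are saved under pics/ and viewed, on a budget of 10 in all, crops included, one or two more only if the job needs it, and the job is handed in when it is done.

```bash
mkdir -p pics; cat > h.py <<'E'
import numpy as np, cv2
from plant import status, vision, order, regions_of, manip
from scipy.spatial.transform import Rotation as Ro
def grab(n,save=None):
    im,d=vision.grab_frame(n)
    if save: cv2.imwrite(f'pics/{save}.png',im[:,:,::-1])
    return im,d
def cloud(n,d):
    c=vision.get_calibration(n);K=np.array(c['camera_matrix']);R=np.array(c['R']);t=np.array(c['t'])
    v,u=np.mgrid[0:480,0:640]
    P=np.stack([(u-K[0,2])/K[0,0]*d,(v-K[1,2])/K[1,1]*d,d],-1)
    W=(P-t)@R; W[d<=0]=np.nan
    return W
def st():
    s=status.state(); R=Ro.from_quat(np.roll(s['tool_rot'],-1)).as_matrix()
    print('t',round(s['time'],2),'pos',np.round(s['tool_pos'],4),'w',round(s['gripper_width'],3),'F',np.round(s['contact_force'],1),'T',np.round(s['ft_torque'],2));print(np.round(R,3).tolist())
    return s,R
E
python3 - <<'E'
from h import *
st(); print(manip.tcp_to_grasp, [a for a in dir(manip) if a[0]!='_'])
ims=[]
for n in ('top','side'):
    im,d=grab(n,n+'0'); W=cloud(n,d); np.save(n+'0.npy',W); ims.append(im)
    c=vision.get_calibration(n); print(n,'cam at',np.round(-np.array(c['R']).T@np.array(c['t']),3))
    for k in ('dustpan','dustpan_grip','shelf','pin_vise_a_center','parts_bowl','tray','tin','palette_disk','sanding_block','scribe'):
        for r in regions_of(n,k)[:3]:
            m=r['region']; p=W[m]; p=p[~np.isnan(p[:,0])]
            print(n,k,round(r['confidence'],2),np.round(r['extent']).astype(int),m.sum(),'med',np.round(np.median(p,0),3),'lo',np.round(np.percentile(p,2,0),3),'hi',np.round(np.percentile(p,98,0),3))
E
```

```text
t 0.0 pos [0.2045 0.59   0.2301] w 1.002 F [ 0.1 -0.3  0.2] T [ 0.04 -0.02 -0.03]
[[-0.945, 0.328, -0.001], [0.328, 0.945, -0.002], [0.0, -0.002, -1.0]]
-0.0187 ['IKError', 'tcp_to_grasp']
top cam at [ 0.504 -0.091  0.981]
top dustpan 0.79 [208 303 119  70] 3812 med [0.457 0.076 0.003] lo [ 0.387  0.014 -0.002] hi [0.514 0.218 0.061]
top dustpan_grip 0.93 [208 300 118  65] 3783 med [0.457 0.076 0.003] lo [ 0.386  0.014 -0.002] hi [0.514 0.218 0.061]
top shelf 0.65 [204 196 149  52] 7044 med [0.668 0.128 0.074] lo [ 0.62  -0.011  0.047] hi [0.72 0.26 0.12]
top pin_vise_a_center 0.33 [426 262 176 123] 11133 med [ 0.559 -0.339  0.007] lo [ 0.415 -0.51   0.002] hi [ 0.661 -0.155  0.019]
top parts_bowl 0.61 [386 273  76  74] 4369 med [ 0.511 -0.252  0.015] lo [ 0.441 -0.318  0.009] hi [ 0.582 -0.179  0.047]
top tray 0.73 [425 261 180 120] 10402 med [ 0.563 -0.34   0.007] lo [ 0.417 -0.509  0.003] hi [ 0.659 -0.155  0.018]
top tin 0.81 [446 288  33  36] 1016 med [ 0.48  -0.378  0.032] lo [ 0.447 -0.412  0.025] hi [ 0.514 -0.343  0.035]
top palette_disk 0.96 [447 230  39  38] 1364 med [ 0.6
[... 1633 characters left out ...]
[454 335  60  42] 1811 med [ 0.597 -0.389  0.018] lo [ 0.561 -0.427  0.01 ] hi [ 0.642 -0.346  0.02 ]
side sanding_block 0.91 [467 382  68  62] 2498 med [ 0.512 -0.477  0.033] lo [ 0.48  -0.496  0.007] hi [ 0.567 -0.446  0.036]
side sanding_block 0.6 [289 200 120 101] 5125 med [0.663 0.069 0.073] lo [ 0.617 -0.013  0.001] hi [0.722 0.263 0.119]
side sanding_block 0.41 [455 334  56  42] 1867 med [ 0.598 -0.389  0.018] lo [ 0.561 -0.427  0.008] hi [ 0.645 -0.345  0.02 ]
side scribe 0.51 [466 380  66  64] 2472 med [ 0.513 -0.477  0.033] lo [ 0.48  -0.496  0.008] hi [ 0.568 -0.447  0.036]
side scribe 0.44 [304 186  37  14] 140 med [0.702 0.096 0.079] lo [0.698 0.053 0.072] hi [0.72  0.158 0.083]
```

View pics/top0.png

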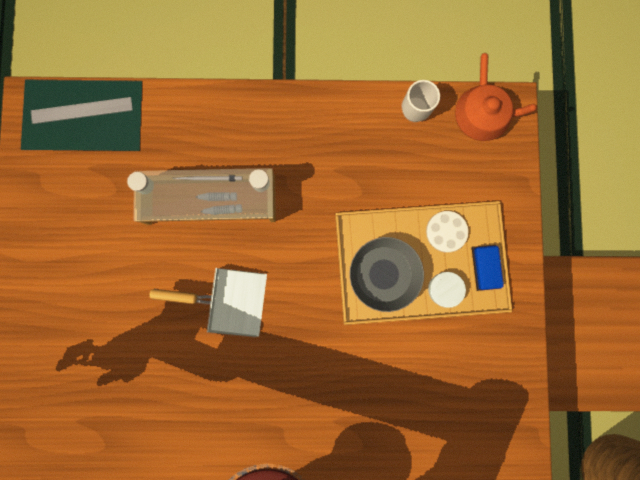

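View pics/side0.png

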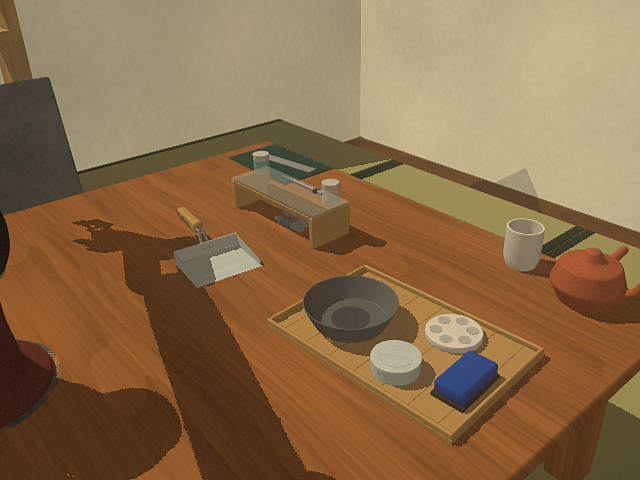

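```bash
python3 - <<'E'
from h import *
W=np.load('top0.npy');Ws=np.load('side0.npy');im=cv2.imread('pics/top0.png')[:,:,::-1].astype(int);sm=cv2.imread('pics/side0.png')[:,:,::-1].astype(int)
def rect(p,n):
    (c,s,a)=cv2.minAreaRect((p[:,:2]*1000).astype(np.float32)); print(n,np.round(c,1),np.round(s,1),'ang',round(a,2),len(p))
def box(W,x0,x1,y0,y1,z0,z1): 
    with np.errstate(invalid='ignore'): return (W[...,0]>x0)&(W[...,0]<x1)&(W[...,1]>y0)&(W[...,1]<y1)&(W[...,2]>z0)&(W[...,2]<z1)
for n,X in(('top',W),('side',Ws)):
    m=box(X,.38,.53,.12,.26,.045,.07); p=X[m]; rect(p,n+' handle'); print(' z',np.percentile(p[:,2],[5,50,95]).round(4)); l=cv2.fitLine(p[:,:2].astype(np.float32),cv2.DIST_HUBER,0,.01,.01).ravel(); print(' line',l.round(4),np.degrees(np.arctan2(l[1],l[0])))
    m=box(X,.37,.54,-.02,.14,.010,.036); rect(X[m],n+' pan walls')
    m=box(X,.58,.76,-.05,.30,.060,.084); rect(X[m],n+' shelf')
    m=box(X,.58,.76,-.05,.30,.112,.13); p=X[m]; print(' jars',[np.round(p[p[:,1]>.13].mean(0),4),np.round(p[p[:,1]<.13].mean(0),4)] )
    for z0,z1 in((.04,.052),):
        m=box(X,.4,.62,-.35,-.14,z0,z1); p=X[m]; (c,r)=cv2.minEnclosingCircle((p[:,:2]*1000).astype(np.float32)); print(n,'bowl',np.round(c,1),round(r,1),'ztop',np.percentile(p[:,2],95).round(4))
# pan in colour: non-wood in top view
dg=(im[...,0]-im[...,2])
c=vision.get_calibration('top');K=np.array(c['camera_matrix']);R=np.array(c['R']);t=np.array(c['t']);o=-R.T@t
def ray(u,v,z,c=None):
    d=R.T@np.array([(u-K[0,2])/K[0,0],(v-K[1,2])/K[1,1],1.]); return o+d*(z-o[2])/d[2]
# rods
sub=np.zeros_like(dg,bool); sub[186:217,150:260]=1
m=(sub&(dg<25)).astype(np.uint8); k,lab,s,cc=cv2.connectedComponentsWithStats(m)
for i in range(1,k):
    if s[i,4]>20:
        ys,xs=np.where(lab==i); P=np.array([ray(a,b,.012) for a,b in zip(xs,ys)]); print('rod',s[i],np.round(np.median(W[lab==i],0),3)); rect(P,'  rod')
# pan floor corners from colour
sub=np.zeros_like(dg,bool); sub[255:345,200:275]=1
m=sub&(dg<30); P=np.array([ray(a,b,.004) for b,a in zip(*np.where(m))]); rect(P,'pan colour')
big=cv2.resize(im[180:345,130:290,::-1].astype(np.uint8),None,fx=4.5,fy=3.6,interpolation=cv2.INTER_CUBIC)
S=cv2.resize(sm[170:290,165:355,::-1].astype(np.uint8),(760,480),interpolation=cv2.INTER_CUBIC)
cv2.imwrite('pics/crop1.png',cv2.resize(im[160:345,120:290,::-1].astype(np.uint8),(551,600),interpolation=cv2.INTER_CUBIC))
E
```

```text
top handle [464.9 183.7] [104.4  20.2] ang 83.67 498
 z [0.0492 0.059  0.0623]
 line [0.1137 0.9935 0.4655 0.1845] 83.47101
top pan walls [452.   73.4] [108.9 134.3] ang 83.47 333
top shelf [671.5 128.4] [103.  280.9] ang 1.52 6363
 jars [array([0.6876, 0.2446, 0.1187]), array([0.6937, 0.0115, 0.119 ])]
top bowl [ 511.6 -247.2] 77.7 ztop 0.0484
side handle [463.5 182.7] [101.2  21.1] ang 83.27 317
 z [0.0467 0.0573 0.0606]
 line [0.079  0.9969 0.4597 0.1779] 85.47005
side pan walls [451.8  76.7] [116.  136.8] ang 83.85 787
side shelf [670.6 130.5] [107.5 288.8] ang 1.46 3002
 jars [array([0.6846, 0.2417, 0.1173]), array([0.6913, 0.009 , 0.1174])]
side bowl [ 512.1 -246. ] 80.1 ztop 0.0471
rod [198 193  38   8 229] [0.667 0.099 0.074]
  rod [677.1 114.5] [15.3 79.9] ang 0.36 229
rod [203 205  38   9 228] [nan nan nan]
  rod [648.8 102.8] [15.  80.3] ang 5.15 228
pan colour [451.1  80.4] [133.8 134.9] ang 84.28 3219
```

View pics/crop1.png

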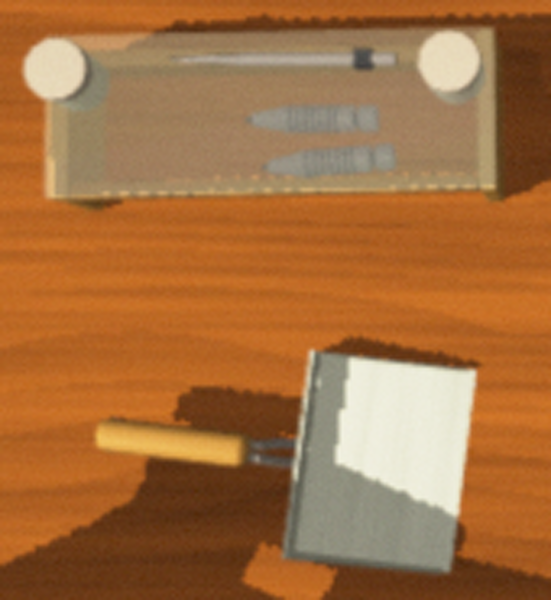

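```bash
python3 -m crank '[-30,-24,10,8,100, -75,-60,25,16,100, -120,-95,40,24,100, -165,-130,55,32,100, -210,-165,70,40,100, -255,-200,85,48,100, -300,-235,100,56,100, -340,-268,110,64,100, -368,-290,115,71,100, -380,-299,120,77.4,100]'; python3 -c "
from h import *
st()
im,d=grab('wrist','w1')"
```

```text
time: 2.1
tool_pos: [0.4623, 0.1888, 0.1135]
tool_rot: [0.0, 0.748, 0.664, 0.001]
contact_force: [1.2, 0.9, 0.5]
gripper_width: 1.001
t 2.1 pos [0.4623 0.1888 0.1135] w 1.001 F [1.2 0.9 0.5] T [ 0.01 -0.01  0.02]
[[0.118, 0.993, 0.002], [0.993, -0.118, 0.0], [0.001, 0.001, -1.0]]
```

View pics/w1.png

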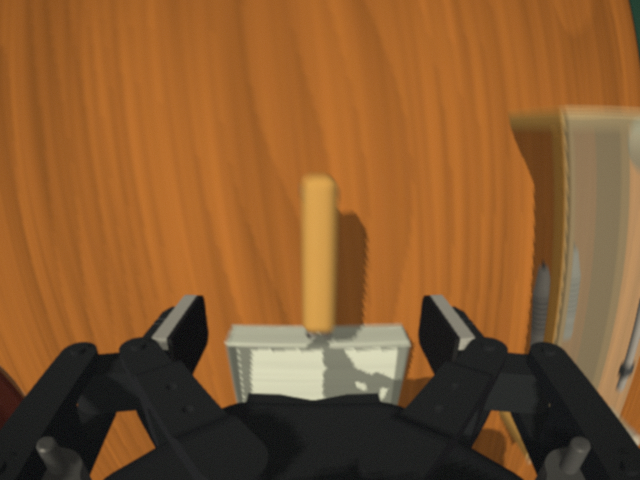

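```bash
python3 -m crank '[0,0,20,0,100, 0,0,40,0,100, 0,0,60,0,100, 0,0,76,0,100, 0,0,81,0,100, 0,0,81,0,100, 0,0,81,0,0, 0,0,81,0,0, 0,0,81,0,0, 0,0,81,0,0]'; python3 -m crank '[0,0,0,0,0, 0,0,0,0,0, 0,0,0,0,0, 0,0,0,0,0, 0,0,0,0,0, 0,0,0,0,0, 0,0,0,0,0, 0,0,0,0,0, 0,0,0,0,0, 0,0,0,0,0]'; python3 - <<'E'
from h import *
st()
im,d=grab('top','t2');W=cloud('top',d)
ok=(W[...,0]>.37)&(W[...,0]<.56)&(W[...,1]>-.02)&(W[...,1]<.125)&(W[...,2]>.010)&(W[...,2]<.036)
p=W[ok];print(cv2.minAreaRect((p[:,:2]*1000).astype(np.float32)),len(p))
E
```

```text
time: 3.15
tool_pos: [0.4617, 0.1907, 0.0329]
tool_rot: [0.0, 0.746, 0.666, 0.001]
contact_force: [-0.8, -0.1, 0.2]
gripper_width: 0.329
time: 4.15
tool_pos: [0.4617, 0.1908, 0.0326]
tool_rot: [0.0, 0.746, 0.666, 0.0]
contact_force: [0.9, 1.8, 5.3]
gripper_width: 0.221
t 4.15 pos [0.4617 0.1908 0.0326] w 0.221 F [0.9 1.8 5.3] T [ 0.05 -0.05  0.02]
[[0.114, 0.994, 0.001], [0.994, -0.114, 0.0], [0.0, 0.001, -1.0]]
((450.0325012207031, 71.71834564208984), (107.89898681640625, 134.4039764404297), 84.0847396850586) 324
```

```bash
python3 -m crank '[-4,-6,-3,-1,0, -14,-18,-6,-5,0, -26,-30,-6,-11,0, -38,-40,-6,-18,0, -50,-46,-6,-25.5,0, -62,-50,-6,-33,0, -73,-51,-6,-40.5,0, -82,-51,-6,-48,0, -90,-51,-6,-55.5,0, -95,-51,-6,-63,0]'; python3 -m crank '[0,0,0,-7,0, 0,0,0,-14,0, 0,0,0,-20,0, 0,0,0,-25,0, 0,0,0,-29,0, 0,0,0,-32,0, 0,0,0,-34,0, 0,0,0,-35,0, 0,0,0,-35,0, 0,0,0,-35,0]'; python3 - <<'E'
from h import *
st()
im,d=grab('top','t3');W=cloud('top',d); grab('side','s3')
ok=(W[...,0]>.37)&(W[...,0]<.61)&(W[...,1]>0)&(W[...,1]<.2)&(W[...,2]>.012)&(W[...,2]<.040)
p=W[ok];print(cv2.minAreaRect((p[:,:2]*1000).astype(np.float32)),len(p))
ok=(W[...,0]>.45)&(W[...,0]<.61)&(W[...,1]>.05)&(W[...,1]<.16)&(W[...,2]>-.01)&(W[...,2]<.020)
for x in np.arange(.46,.61,.01):
    s=W[ok&(abs(W[...,0]-x)<.005)]; print(round(x,2),np.round(np.median(s[:,2])*1000,1),len(s))
E
```

```text
time: 5.2
tool_pos: [0.3974, 0.1012, 0.0365]
tool_rot: [-0.002, 0.286, 0.958, -0.001]
contact_force: [-0.2, -0.7, -0.3]
gripper_width: 0.223
time: 6.2
tool_pos: [0.399, 0.1018, 0.0377]
tool_rot: [-0.001, -0.013, 1.0, -0.0]
contact_force: [-0.2, 0.1, -0.9]
gripper_width: 0.22
t 6.2 pos [0.399  0.1018 0.0377] w 0.22 F [-0.2  0.1 -0.9] T [ 0.02  0.15 -0.01]
[[-1.0, -0.025, -0.001], [-0.025, 1.0, -0.0], [0.001, -0.0, -1.0]]
((515.0108642578125, 104.63162994384766), (112.89139556884766, 134.91981506347656), 2.162875175476074) 290
0.46 0.2 207
0.47 1.0 151
0.48 6.8 259
0.49 6.4 236
0.5 6.6 230
0.51 6.5 257
0.52 6.4 242
0.53 6.4 214
0.54 6.3 253
0.55 6.2 225
0.56 5.3 234
0.57 4.9 253
0.58 0.5 204
0.59 0.1 254
0.6 0.1 205
```

View pics/s3.png

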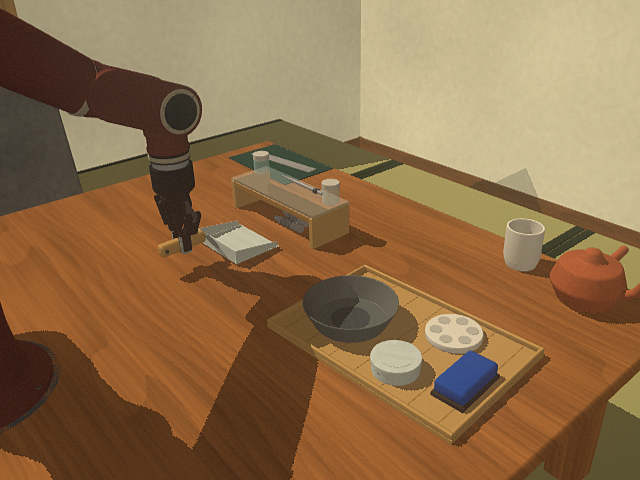

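```bash
python3 -m crank '[-5,0,2,0,0, -12,0,4,0,0, -21,0,5.5,0,0, -31,0,5.5,0,0, -41,0,5.5,0,0, -51,0,5.5,0,0, -61,0,5.5,0,0, -71,0,5.5,0,0, -81,0,5.5,0,0, -90,0,5.5,0,0]'; python3 -m crank '[-8,0,0,0,0, -15,0,0,0,0, -22,0,0,0,0, -28,0,0,0,0, -33,0,0,0,0, -37,0,0,0,0, -38,0,0,0,0, -38,0,0,0,0, -38,0,0,0,0, -38,0,0,0,0]';python3 - <<'E'
from h import *
st()
im,d=grab('top');im2,d2=grab('side')
a=cv2.resize(im[155:255,120:290,::-1],(800,470),interpolation=cv2.INTER_CUBIC)
b=cv2.resize(im2[170:260,200:380,::-1],(800,400)[0:2],interpolation=cv2.INTER_CUBIC)
cv2.imwrite('pics/c4.png',cv2.resize(np.vstack([a,b]),(552,600),interpolation=cv2.INTER_AREA))
E
```

```text
time: 7.3
tool_pos: [0.4907, 0.1043, 0.0329]
tool_rot: [-0.0, -0.013, 1.0, 0.0]
contact_force: [-2.9, -0.4, 5.1]
gripper_width: 0.223
time: 8.3
tool_pos: [0.528, 0.1053, 0.0328]
tool_rot: [0.0, -0.013, 1.0, -0.0]
contact_force: [-0.8, 1.0, 3.1]
gripper_width: 0.226
t 8.3 pos [0.528  0.1053 0.0328] w 0.226 F [-0.8  1.   3.1] T [0.05 0.16 0.05]
[[-1.0, -0.026, 0.001], [-0.026, 1.0, 0.0], [-0.001, -0.0, -1.0]]
```

View pics/c4.png

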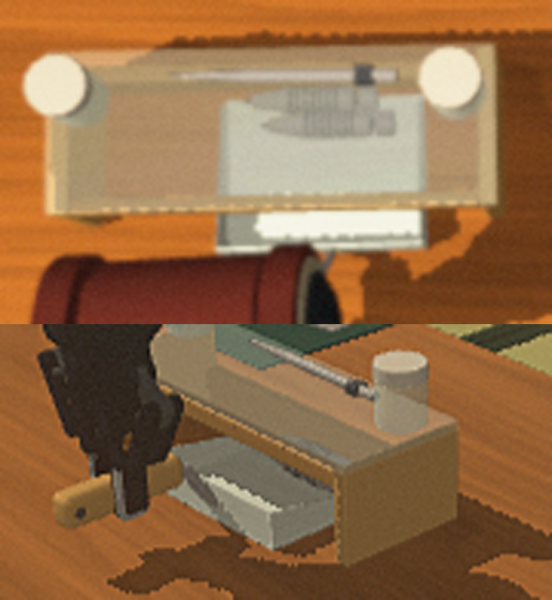

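```bash
python3 -m crank '[-1,0,0,0,0, -2,0,0,0,0, -3,0,0,0,0, -4,0,0,0,0, -5,0,0,0,0, -6,0,0,0,0, -6,0,0,0,0, -6,0,0,0,0, -6,0,0,0,0, -6,0,0,0,0]';python3 - <<'E'
from h import *
st()
im,d=grab('top')
cv2.imwrite('pics/c5.png',cv2.resize(im[160:225,160:270,::-1],(800,473),interpolation=cv2.INTER_CUBIC))
E
```

```text
time: 9.4
tool_pos: [0.5328, 0.1055, 0.0329]
tool_rot: [-0.001, -0.013, 1.0, 0.0]
contact_force: [-7.9, 0.1, 8.1]
gripper_width: 0.223
t 9.4 pos [0.5328 0.1055 0.0329] w 0.223 F [-7.9  0.1  8.1] T [0.06 0.87 0.02]
[[-1.0, -0.026, -0.003], [-0.026, 1.0, -0.0], [0.003, 0.0, -1.0]]
```

View pics/c5.png

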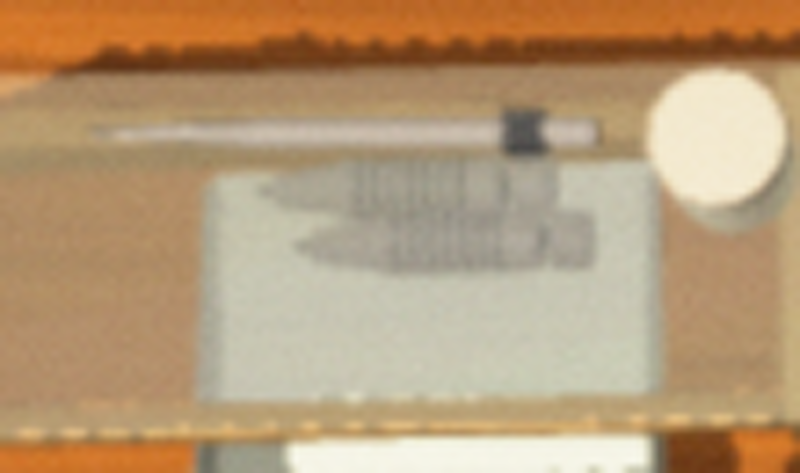

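```bash
python3 -m crank '[1,0,0,0,0, 2.5,0,0,0,0, 5,0,0,0,0, 8,0,0,0,0, 12,0,0,0,0, 16,0,0,0,0, 20,0,0,0,0, 24,0,0,0,0, 27,0,0,0,0, 28,0,0,0,0]';python3 - <<'E'
from h import *
st()
im,d=grab('top')
cv2.imwrite('pics/c6.png',cv2.resize(im[160:225,160:270,::-1],(800,473),interpolation=cv2.INTER_CUBIC))
E
```

```text
time: 10.45
tool_pos: [0.5055, 0.1047, 0.0328]
tool_rot: [0.0, -0.013, 1.0, 0.0]
contact_force: [1.2, -0.1, 1.8]
gripper_width: 0.221
t 10.45 pos [0.5055 0.1047 0.0328] w 0.221 F [ 1.2 -0.1  1.8] T [ 0.09 -0.31 -0.02]
[[-1.0, -0.026, 0.0], [-0.026, 1.0, 0.0], [-0.0, 0.0, -1.0]]
```

View pics/c6.png

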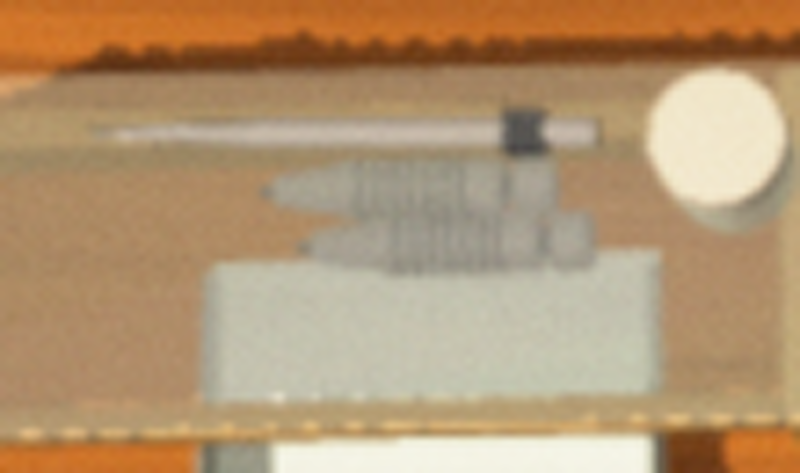

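```bash
python3 -m crank '[-5,0,0,0,0, -12,0,0,0,0, -18,0,0,0,0, -23,0,0,0,0, -26,0,0,0,0, -27,0,0,0,0, -27,0,2,0,0, -27,0,4,0,0, -27,0,6,0,0, -27,0,8,0,0]';python3 - <<'E'
from h import *
st()
im,d=grab('top');im2,d2=grab('side')
a=cv2.resize(im[160:225,160:270,::-1],(800,473),interpolation=cv2.INTER_CUBIC)
b=cv2.resize(im2[170:260,200:380,::-1],(800,400)[0:2],interpolation=cv2.INTER_CUBIC)
cv2.imwrite('pics/c7.png',cv2.resize(np.vstack([a,b]),(552,600),interpolation=cv2.INTER_AREA))
E
```

```text
time: 11.5
tool_pos: [0.5303, 0.1059, 0.0262]
tool_rot: [-0.004, -0.013, 1.0, 0.0]
contact_force: [-15.2, 1.7, 19.9]
gripper_width: 0.224
t 11.5 pos [0.5303 0.1059 0.0262] w 0.224 F [-15.2   1.7  19.9] T [-0.    2.    0.13]
[[-1.0, -0.027, -0.008], [-0.027, 1.0, 0.0], [0.008, 0.0, -1.0]]
```

View pics/c7.png

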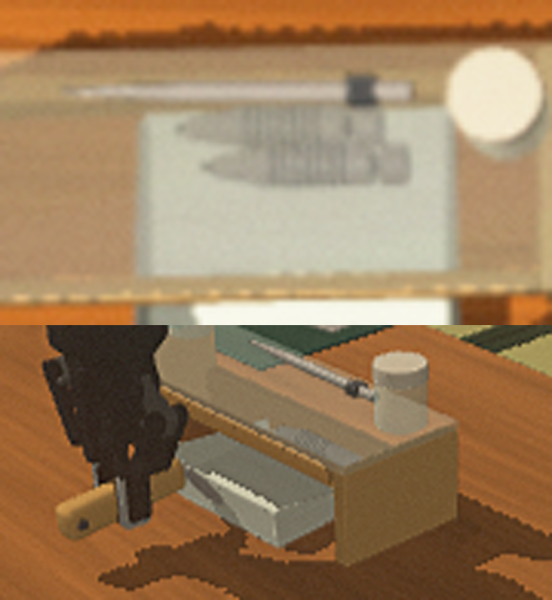

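```bash
python3 -m crank '[1,0,1,0,0, 2,0,3,0,0, 2,0,5,0,0, 2,0,7,0,0, 2,0,8,0,0, 2,0,8,0,0, 2.5,0,8,0,0, 3,0,8,0,0, 4,0,7,0,0, 4,0,6,0,0]';python3 - <<'E'
from h import *
st()
im,d=grab('top');im2,d2=grab('side');W=cloud('side',d2)
# wall top / floor profile of pan from side cam
for x in np.arange(.585,.72,.01):
    with np.errstate(invalid='ignore'): s=W[(abs(W[...,0]-x)<.004)&(W[...,1]>.035)&(W[...,1]<.16)&(W[...,2]<.05)&(W[...,2]>-.01)]
    if len(s): print(round(x,3),np.round(np.percentile(s[:,2],[5,50,95])*1000,1),len(s))
a=cv2.resize(im[160:225,160:270,::-1],(800,473),interpolation=cv2.INTER_CUBIC)
b=cv2.resize(im2[190:250,240:360,::-1],(800,400)[0:2],interpolation=cv2.INTER_CUBIC)
cv2.imwrite('pics/c8.png',cv2.resize(np.vstack([a,b]),(552,600),interpolation=cv2.INTER_AREA))
E
```

```text
time: 12.6
tool_pos: [0.5276, 0.1053, 0.0179]
tool_rot: [-0.001, -0.013, 1.0, -0.0]
contact_force: [-0.2, 0.2, -1.6]
gripper_width: 0.223
t 12.6 pos [0.5276 0.1053 0.0179] w 0.223 F [-0.2  0.2 -1.6] T [ 0.03  0.18 -0.02]
[[-1.0, -0.026, -0.003], [-0.026, 1.0, -0.0], [0.003, -0.0, -1.0]]
0.585 [-2.3 -0.2 35.6] 118
0.595 [-2.6 -0.1 23.9] 107
0.605 [-1.4 10.  27.5] 347
0.615 [-0.8 20.2 26.1] 87
0.625 [ 1.7 19.3 24.7] 143
0.635 [ 0.1 21.5 26. ] 99
0.645 [-0.5 14.  27.7] 46
0.655 [-0.5 11.  25.6] 101
0.665 [ 9.4 12.2 14.5] 77
0.675 [10.6 12.8 14.5] 29
```

View pics/c8.png

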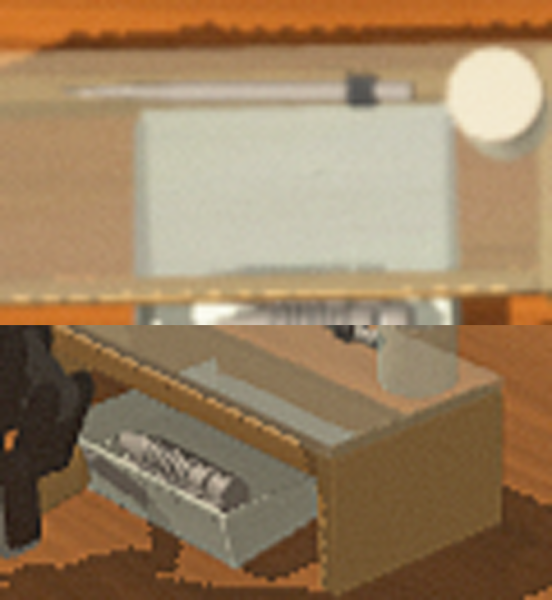

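```bash
python3 -m crank '[2,0,-2,0,0, 6,0,-4,0,0, 12,0,-6,0,0, 19,0,-8,0,0, 27,0,-10,0,0, 35,0,-12,0,0, 42,0,-14,0,0, 48,0,-15,0,0, 51,0,-15,0,0, 52,0,-15,0,0]';python3 - <<'E'
from h import *
st()
im,d=grab('top');im2,d2=grab('side');W=cloud('side',d2);T=cloud('top',d)
for n,X in(('s',W),('t',T)):
  for x in np.arange(.535,.67,.01):
    with np.errstate(invalid='ignore'): s=X[(abs(X[...,0]-x)<.004)&(X[...,1]>.035)&(X[...,1]<.18)&(X[...,2]<.07)&(X[...,2]>.004)]
    if len(s): print(n,round(x,3),np.round(np.percentile(s[:,2],[5,50,95])*1000,1),len(s))
E
```

```text
time: 13.7
tool_pos: [0.4764, 0.104, 0.0337]
tool_rot: [0.0, -0.013, 1.0, -0.0]
contact_force: [-0.4, 1.1, -2.6]
gripper_width: 0.221
t 13.7 pos [0.4764 0.104  0.0337] w 0.221 F [-0.4  1.1 -2.6] T [ 0.05  0.22 -0.08]
[[-1.0, -0.026, 0.0], [-0.026, 1.0, -0.0], [-0.0, -0.0, -1.0]]
s 0.535 [44.9 50.4 56.5] 16
s 0.545 [32.6 38.6 45.3] 17
s 0.555 [17.8 29.3 43.4] 276
s 0.565 [20.5 36.3 42.8] 111
s 0.575 [22.8 35.7 41.8] 184
s 0.585 [23.6 35.9 42.7] 113
s 0.595 [24.1 31.7 44. ] 75
s 0.605 [25.4 27.7 42.2] 147
s 0.615 [26.1 29.7 67.3] 184
s 0.625 [29.3 56.  68.9] 287
s 0.635 [30.4 32.2 41.7] 129
s 0.645 [30.8 33.1 35.3] 94
s 0.655 [31.5 31.5 31.5] 1
t 0.535 [18.6 52.2 57.4] 27
t 0.545 [ 4.1 42.9 46.5] 21
t 0.555 [18.1 34.1 45.3] 203
t 0.565 [18.3 35.2 40. ] 256
t 0.575 [19.9 34.1 41.8] 259
t 0.585 [22.2 36.2 43.1] 228
t 0.595 [22.7 25.7 31.5] 260
t 0.605 [24.3 27.5 32.9] 236
t 0.615 [25.9 29.3 38.9] 241
t 0.625 [27.7 31.  65.5] 151
t 0.645 [69.6 69.6 69.6] 1
t 0.655 [69.6 69.6 69.7] 2
t 0.665 [70. 70. 70.] 1
```

```bash
python3 -m crank '[0,0,-4,0,0, 0,0,-9,0,0, 0,0,-14,0,0, 0,0,-19,0,0, 0,0,-24,0,0, 0,0,-29,0,0, 0,0,-32,0,0, 0,0,-32,0,0, 0,0,-28,0,0, 0,0,-23,0,0]';cat > prof.py <<'E'
from h import *
st()
im,d=grab('top');im2,d2=grab('side');W=cloud('side',d2);T=cloud('top',d)
for n,X in(('s',W),('t',T)):
  l=[]
  for x in np.arange(.555,.66,.01):
    with np.errstate(invalid='ignore'): s=X[(abs(X[...,0]-x)<.004)&(X[...,1]>.05)&(X[...,1]<.155)&(X[...,2]<.058)&(X[...,2]>.004)]
    if len(s)>30: l.append((round(x,3),*np.round(np.percentile(s[:,2],[5,50,95])*1000,1).tolist()))
  print(n,l)
cv2.imwrite('pics/c9.png',cv2.resize(im2[170:260,190:350,::-1],(800,450),interpolation=cv2.INTER_CUBIC))
E
python3 prof.py
```

```text
time: 14.8
tool_pos: [0.4773, 0.104, 0.0569]
tool_rot: [0.001, -0.013, 1.0, 0.0]
contact_force: [-0.5, 0.1, -2.9]
gripper_width: 0.226
t 14.8 pos [0.4773 0.104  0.0569] w 0.226 F [-0.5  0.1 -2.9] T [-0.03  0.24  0.01]
[[-1.0, -0.026, 0.002], [-0.026, 1.0, 0.0], [-0.002, 0.0, -1.0]]
s [(np.float64(0.565), 40.4, 43.1, 45.6), (np.float64(0.575), 36.2, 43.6, 46.7), (np.float64(0.605), 26.5, 28.6, 30.7), (np.float64(0.615), 27.1, 28.9, 30.7), (np.float64(0.625), 27.3, 29.8, 57.2), (np.float64(0.635), 27.2, 28.9, 30.6), (np.float64(0.645), 26.7, 28.7, 30.3)]
t [(np.float64(0.555), 28.3, 43.3, 48.1), (np.float64(0.565), 27.9, 43.9, 48.4), (np.float64(0.575), 29.5, 45.6, 49.0), (np.float64(0.585), 28.0, 32.6, 47.3), (np.float64(0.595), 27.5, 30.4, 32.7), (np.float64(0.605), 28.3, 30.9, 33.1), (np.float64(0.615), 28.0, 30.8, 33.8), (np.float64(0.625), 28.5, 30.7, 33.5)]
```

```bash
python3 -m crank '[0.5,0,0,0,0, 2,0,0,0,0, 4.5,0,0,0,0, 8,0,0,0,0, 12.5,0,0,0,0, 18,0,0,0,0, 24.5,0,0,0,0, 31.5,0,0,0,0, 39,0,0,0,0, 46.5,0,0,0,0]'; python3 -m crank '[7,0,0,0,0, 13,0,-3,0,0, 18.5,0,-7,0,0, 23,0,-12,1,0, 26.5,0,-17,2.5,0, 29,0,-22,4.5,0, 30.5,0,-26,7,0, 31,0,-29,10,0, 31,0,-30,13,0, 31,0,-30,16,0]'; cat > rods.py <<'E'
# pan-frame profile: along nose axis s (from TCP), lateral l, height
from h import *
s0,R=st(); p=np.array(s0['tool_pos']); h=-R[:,0]; h[2]=0; h/=np.linalg.norm(h); l=np.array([-h[1],h[0],0])
for n in('top','side'):
    im,d=grab(n); X=cloud(n,d); D=X-p; S=D@h; L=D@l; H=D[...,2]
    o=[]
    for a in np.arange(.075,.19,.01):
        with np.errstate(invalid='ignore'): m=(abs(S-a)<.005)&(abs(L)<.05)&(H>-.06)&(H<.03)
        if m.sum()>15: o.append((round(float(a),3),*np.round(np.percentile(H[m],[10,50,90])*1000,0).astype(int).tolist()))
    print(n,o)
E
python3 rods.py
```

```text
time: 15.9
tool_pos: [0.4295, 0.1027, 0.0567]
tool_rot: [-0.0, -0.013, 1.0, -0.0]
contact_force: [0.2, -0.5, -2.3]
gripper_width: 0.221
time: 16.9
tool_pos: [0.3997, 0.102, 0.0877]
tool_rot: [0.001, 0.128, 0.992, 0.0]
contact_force: [-1.3, -0.4, -2.9]
gripper_width: 0.223
t 16.9 pos [0.3997 0.102  0.0877] w 0.223 F [-1.3 -0.4 -2.9] T [ 0.06  0.24 -0.04]
[[-0.967, 0.254, 0.001], [0.254, 0.967, 0.0], [-0.001, 0.001, -1.0]]
top [(0.075, -26, -12, -1), (0.085, -27, -12, -9), (0.095, -26, -13, -10), (0.105, -27, -12, -9), (0.115, -29, -26, -24), (0.125, -28, -26, -24), (0.135, -28, -26, -24), (0.145, -28, -26, -24), (0.155, -28, -26, -24), (0.165, -28, -26, -24), (0.175, -28, -26, -24)]
side [(0.075, -27, -10, -2), (0.085, -14, -11, -10), (0.095, -16, -13, -10), (0.105, -16, -12, -10), (0.115, -28, -27, -26), (0.125, -28, -27, -26), (0.135, -28, -27, -25), (0.145, -28, -26, -25), (0.155, -28, -26, -25), (0.165, -28, -27, -25), (0.175, -29, -27, -26)]
```

```bash
python3 -m crank '[0,0,0,3.2,0, 0,0,0,6.4,0, 0,0,0,9.6,0, 0,0,0,12.8,0, 0,0,0,16,0, 0,0,0,19.2,0, 0,0,0,22.4,0, 0,0,0,25.6,0, 0,0,0,28.8,0, 0,0,0,32,0]'; python3 -m crank '[-0.5,1,0,3.2,0, -1.5,3,0,6.4,0, -3,6,0,9.6,0, -5,10,0,12.8,0, -8,15,0,16,0, -11,21,0,19.2,0, -14,27,0,22.4,0, -17,33,0,25.6,0, -21,40,0,28.8,0, -24,46,0,32,0]';  python3 -m crank '[0,7,0,3,0, 0,15,0,5.5,0, 0,24,0,7.5,0, 0,33,0,9,0, 0,42,0,10,0, 1,50,0,10.8,0, 1,57,0,11.2,0, 1,62.5,0,11.3,0, 1,66,0,11.3,0, 1,67.5,0,11.3,0]'; python3 rods.py; python3 - <<'E'
from h import *
im,d=grab('top');W=cloud('top',d)
with np.errstate(invalid='ignore'): p=W[(W[...,0]>.4)&(W[...,0]<.62)&(W[...,1]<-.14)&(W[...,1]>-.335)&(W[...,2]>.041)&(W[...,2]<.052)]
print(cv2.minEnclosingCircle((p[:,:2]*1000).astype(np.float32)),p[:,2].max())
E
```

```text
time: 18.0
tool_pos: [0.3995, 0.102, 0.0871]
tool_rot: [0.0, 0.396, 0.918, 0.0]
contact_force: [0.3, 0.8, -3.8]
gripper_width: 0.224
time: 19.0
tool_pos: [0.4499, 0.1164, 0.0871]
tool_rot: [0.0, 0.634, 0.774, 0.001]
contact_force: [0.5, 0.5, -2.3]
gripper_width: 0.222
time: 20.0
tool_pos: [0.5154, 0.1306, 0.0867]
tool_rot: [-0.0, 0.706, 0.708, -0.0]
contact_force: [-0.4, 0.3, -1.7]
gripper_width: 0.223
t 20.0 pos [0.5154 0.1306 0.0867] w 0.223 F [-0.4  0.3 -1.7] T [ 0.28  0.01 -0.03]
[[-0.003, 1.0, -0.0], [1.0, 0.003, -0.0], [-0.0, -0.0, -1.0]]
top [(0.075, -25, -11, -1), (0.085, -27, -12, -9), (0.095, -28, -14, -9), (0.105, -28, -13, -9), (0.115, -29, -27, -25), (0.125, -28, -26, -24), (0.135, -28, -26, -24), (0.145, -28, -26, -24), (0.155, -28, -26, -24), (0.165, -28, -26, -24), (0.175, -29, -26, -25)]
side [(0.075, -16, -9, -2), (0.085, -23, -13, -10), (0.095, -28, -15, -10), (0.105, -28, -18, -11), (0.115, -28, -27, -25), (0.125, -28, -27, -26), (0.135, -28, -26, -25), (0.145, -28, -27, -25), (0.155, -28, -27, -25), (0.165, -28, -27, -25), (0.175, -28, -27, -26)]
((511.6589050292969, -247.21658325195312), 77.59506225585938) 0.05063491714822043
```

```bash
python3 -m crank '[-6,0,1,0,0, -20,0,2,0,0, -42,0,3,0,0, -72,0,4,0,0, -111,0,4,0,0, -155,0,4,0,0, -155,0,4,0,0, -155,0,4,0,0, -155,0,4,0,0, -155,0,4,0,0]'; python3 rods.py; python3 - <<'E'
from h import *
im,d=grab('top');im2,d2=grab('side')
a=cv2.resize(im[200:330,290:470,::-1],(552,400),interpolation=cv2.INTER_CUBIC);b=cv2.resize(im2[240:360,240:440,::-1],(552,331),interpolation=cv2.INTER_CUBIC)
cv2.imwrite('pics/c10.png',cv2.resize(np.vstack([a,b]),(450,596)))
E
```

```text
time: 21.15
tool_pos: [0.5155, -0.0236, 0.0827]
tool_rot: [-0.0, 0.706, 0.709, -0.0]
contact_force: [-0.1, 1.1, -1.8]
gripper_width: 0.222
t 21.15 pos [ 0.5155 -0.0236  0.0827] w 0.222 F [-0.1  1.1 -1.8] T [ 0.28 -0.02 -0.02]
[[-0.004, 1.0, -0.0], [1.0, 0.004, 0.0], [0.0, -0.0, -1.0]]
top [(0.075, -29, -26, -1), (0.085, -29, -27, -25), (0.095, -29, -27, -25), (0.105, -29, -27, -25), (0.115, -29, -27, -24), (0.125, -28, -26, -24), (0.135, -28, -26, -24), (0.145, -28, -26, -24), (0.155, -28, -26, -23), (0.165, -27, -12, -8), (0.175, -27, -12, -9), (0.185, -49, -41, -37)]
side [(0.075, -28, -16, -4), (0.085, -29, -27, -26), (0.095, -29, -27, -26), (0.105, -28, -27, -26), (0.115, -28, -27, -26), (0.125, -28, -27, -25), (0.135, -27, -26, -25), (0.145, -27, -26, -25), (0.155, -57, -51, -26), (0.165, -58, -50, -26), (0.175, -55, -14, -9), (0.185, -23, -17, -12)]
```

View pics/c10.png

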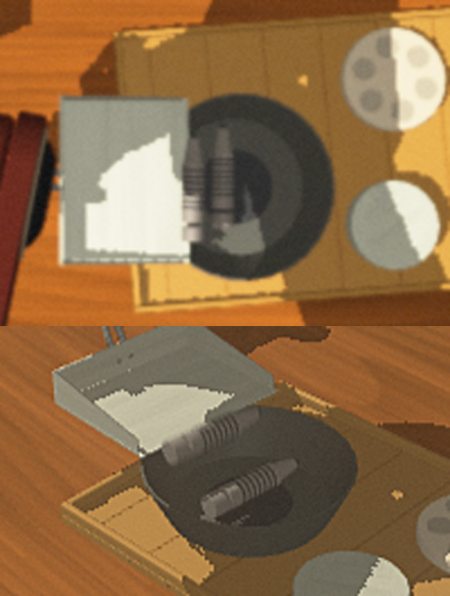

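```bash
python3 -m crank '[0,0,0,0,0, 0,0,0,0,0, 0,0,0,0,0, 0,0,0,0,0, 0,0,0,0,0, 0,0,0,0,0, 0,0,0,0,0, 0,0,0,0,0, 0,0,0,0,0, 0,0,0,0,0]'; python3 rods.py; python3 - <<'E'
from h import *
im,d=grab('top');W=cloud('top',d);im2,d2=grab('side');V=cloud('side',d2)
for n,X in(('top',W),('side',V)):
    for r in regions_of(n,'pin_vise_a_center')[:3]:
        p=X[r['region']];print(n,round(r['confidence'],2),r['region'].sum(),np.round(np.nanpercentile(p,[5,50,95],axis=0),3).tolist())
E
```

```text
time: 22.35
tool_pos: [0.5156, -0.0244, 0.0827]
tool_rot: [-0.0, 0.706, 0.708, -0.0]
contact_force: [0.0, 0.0, -1.6]
gripper_width: 0.222
t 22.35 pos [ 0.5156 -0.0244  0.0827] w 0.222 F [ 0.   0.  -1.6] T [ 0.13  0.   -0.01]
[[-0.003, 1.0, -0.0], [1.0, 0.003, 0.0], [0.0, -0.0, -1.0]]
top [(0.075, -29, -26, -1), (0.085, -29, -27, -25), (0.095, -29, -27, -25), (0.105, -29, -27, -25), (0.115, -28, -26, -24), (0.125, -28, -26, -24), (0.135, -28, -26, -24), (0.145, -28, -26, -24), (0.155, -28, -26, -24), (0.165, -28, -26, -24), (0.175, -28, -26, -24)]
side [(0.075, -28, -16, -4), (0.085, -29, -28, -26), (0.095, -29, -27, -26), (0.105, -28, -27, -26), (0.115, -28, -27, -26), (0.125, -28, -27, -25), (0.135, -28, -26, -25), (0.145, -27, -26, -25), (0.155, -56, -46, -25), (0.165, -57, -40, -26), (0.175, -57, -28, -25), (0.185, -59, -57, -50)]
top 0.75 293 [[0.471, -0.256, 0.022], [0.507, -0.248, 0.028], [0.544, -0.241, 0.032]]
top 0.39 1060 [[0.449, -0.407, 0.023], [0.48, -0.376, 0.032], [0.509, -0.345, 0.035]]
side 0.79 348 [[0.467, -0.256, 0.02], [0.498, -0.251, 0.027], [0.544, -0.242, 0.03]]
side 0.29 2809 [[0.62, -0.012, 0.011], [0.672, -0.0, 0.071], [0.716, 0.253, 0.113]]
```

```bash
python3 -m crank '[10,0,0,0,0, 30,0,0,0,0, 55,-5,0,0,0, 85,-15,0,0,0, 115,-30,0,0,0, 145,-45,0,0,0, 170,-55,0,0,0, 190,-62,0,0,0, 200,-65,0,0,0, 204,-65,0,0,0]'; python3 -m crank '[0,0,8,0,0, 0,0,17,0,0, 0,0,26,0,0, 0,0,35,0,0, 0,0,42,0,0, 0,0,46,0,0, 0,0,48,0,0, 0,0,50,0,0, 0,0,51.5,0,0, 0,0,52.5,0,0]'; cp rods.py r2.py; python3 rods.py
```

```text
time: 23.65
tool_pos: [0.4496, 0.1804, 0.0828]
tool_rot: [0.0, 0.705, 0.709, 0.0]
contact_force: [-0.0, 0.1, -1.9]
gripper_width: 0.22
time: 24.65
tool_pos: [0.4502, 0.1795, 0.0304]
tool_rot: [0.0, 0.706, 0.708, 0.0]
contact_force: [-0.1, -1.0, -0.9]
gripper_width: 0.222
t 24.65 pos [0.4502 0.1795 0.0304] w 0.222 F [-0.1 -1.  -0.9] T [ 0.16 -0.   -0.02]
[[-0.003, 1.0, 0.001], [1.0, 0.003, 0.0], [0.0, 0.001, -1.0]]
top [(0.075, -29, -18, -2), (0.085, -29, -27, -25), (0.095, -29, -27, -25), (0.105, -29, -27, -25), (0.115, -29, -27, -25), (0.125, -28, -26, -24), (0.135, -29, -26, -24), (0.145, -28, -25, -23), (0.155, -28, -26, -23), (0.165, -28, -26, -24), (0.175, -31, -27, -25), (0.185, -32, -30, -28)]
side [(0.075, -28, -17, -4), (0.085, -29, -28, -27), (0.095, -29, -28, -26), (0.105, -29, -27, -26), (0.115, -28, -27, -26), (0.125, -28, -27, -25), (0.135, -28, -27, -25), (0.145, -28, -26, -25), (0.155, -28, -26, -25), (0.165, -28, -27, -25), (0.175, -32, -28, -26), (0.185, -32, -31, -29)]
```

Almost on the table (about 1–2 mm). Lower to contact, then release slowly and rise.

```bash
python3 -m crank '[0,0,0.7,0,0, 0,0,1.4,0,0, 0,0,2,0,0, 0,0,2,0,0, 0,0,2,0,30, 0,0,2,0,50, 0,0,2,0,80, 0,0,2,0,100, 0,0,2,0,100, 0,0,2,0,100]'; python3 -m crank '[0,0,0,0,100, 0,0,0,0,100, 0,0,-5,0,100, 0,0,-15,0,100, 0,0,-35,0,100, 0,0,-60,0,100, 0,0,-90,0,100, 0,0,-120,0,100, 0,0,-145,0,100, 0,0,-150,0,100]'; python3 - <<'E'
from h import *
st()
im,d=grab('top');W=cloud('top',d);im2,d2=grab('side');V=cloud('side',d2)
cv2.imwrite('pics/end.png',np.hstack([cv2.resize(im[130:350,120:530,::-1],(400,215)),cv2.resize(im2[140:450,150:560,::-1],(400,302))[:215]])) if 0 else cv2.imwrite('pics/end.png',im2[140:460,130:570,::-1])
for n,X in(('top',W),('side',V)):
  for k in ('pin_vise_a_center','parts_bowl','dustpan','tin','palette_disk','sanding_block','scribe'):
    r=regions_of(n,k)
    if r: p=X[r[0]['region']];print(n,k,round(r[0]['confidence'],2),np.round(np.nanmedian(p,0),3),np.round(np.nanpercentile(p,2,axis=0),3),np.round(np.nanpercentile(p,98,axis=0),3))
def b(x0,x1,y0,y1,z0,z1):
    with np.errstate(invalid='ignore'): return W[(W[...,0]>x0)&(W[...,0]<x1)&(W[...,1]<y1)&(W[...,1]>y0)&(W[...,2]>z0)&(W[...,2]<z1)]
print(cv2.minEnclosingCircle((b(.4,.62,-.335,-.14,.041,.052)[:,:2]*1000).astype(np.float32)))
for y in np.arange(.01,.12,.02): print(round(y,2),np.round(np.median(b(.41,.49,y-.01,y+.01,-.01,.04)[:,2])*1000,1))
E
```

```text
time: 25.75
tool_pos: [0.45, 0.1794, 0.0282]
tool_rot: [-0.0, 0.706, 0.708, -0.0]
contact_force: [-0.9, -0.4, 0.1]
gripper_width: 0.997
time: 26.75
tool_pos: [0.4523, 0.18, 0.1832]
tool_rot: [0.002, 0.706, 0.708, 0.003]
contact_force: [-0.3, 0.1, 0.8]
gripper_width: 1.002
t 26.75 pos [0.4523 0.18   0.1832] w 1.002 F [-0.3  0.1  0.8] T [ 0.    0.02 -0.  ]
[[-0.003, 1.0, 0.008], [1.0, 0.003, 0.002], [0.002, 0.008, -1.0]]
top pin_vise_a_center 0.76 [ 0.505 -0.248  0.028] [ 0.469 -0.257  0.02 ] [ 0.545 -0.241  0.033]
top parts_bowl 0.9 [ 0.511 -0.244  0.016] [ 0.441 -0.319  0.009] [ 0.582 -0.178  0.047]
top dustpan 0.67 [0.45  0.066 0.003] [ 0.386  0.003 -0.001] [0.514 0.205 0.061]
top tin 0.93 [ 0.48  -0.376  0.032] [ 0.447 -0.41   0.015] [ 0.514 -0.343  0.035]
top palette_disk 0.76 [ 0.604 -0.383  0.018] [ 0.565 -0.424  0.015] [ 0.643 -0.343  0.022]
top sanding_block 0.55 [ 0.526 -0.462  0.034] [ 0.482 -0.492  0.009] [ 0.571 -0.441  0.038]
top scribe 0.59 [0.704 0.103 0.081] [0.699 0.051 0.072] [0.711 0.179 0.085]
side pin_vise_a_center 0.74 [ 0.499 -0.251  0.028] [ 0.466 -0.256  0.018] [ 0.547 -0.24   0.031]
side parts_bowl 0.91 [ 0.525 -0.222  0.026] [ 0.441 -0.318  0.008] [ 0.585 -0.173  0.047]
side dustpan 0.83 [0.449 0.08  0.003] [ 0.384  0.005 -0.001] [0.517 0.204 0.059]
side tin 0.66 [ 0.471 -0.386  0.031] [ 0.444 -0.414  0.007] [ 0.513 -0.346  0.033]
side palette_disk 0.64 [ 0.598 -0.389  0.018] [ 0.561 -0.427  0.009] [ 0.643 -0.345  0.02 ]
side sanding_block 0.59 [ 0.512 -0.477  0.033] [ 0.479 -0.496  0.007] [ 0.568 -0.446  0.036]
side scribe 0.72 [0.702 0.107 0.079] [0.697 0.055 0.072] [0.718 0.175 0.083]
((511.6153564453125, -247.2470245361328), 77.62710571289062)
0.01 1.2
0.03 2.3
0.05 2.4
0.07 2.4
0.09 2.2
0.11 4.5
```

View pics/end.png

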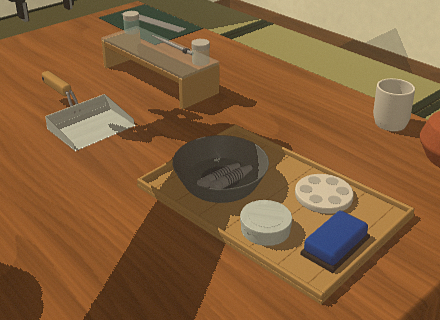

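```bash
python3 - <<'E'
from h import *
im,_=grab('top');i2,_=grab('side')
cv2.imwrite('pics/bowl.png',np.hstack([cv2.resize(im[230:315,342:430,::-1],(390,380),interpolation=cv2.INTER_CUBIC),cv2.resize(i2[265:350,300:400,::-1],(400,380),interpolation=cv2.INTER_CUBIC)]))
E
```

```text
(no output)
```

View pics/bowl.png

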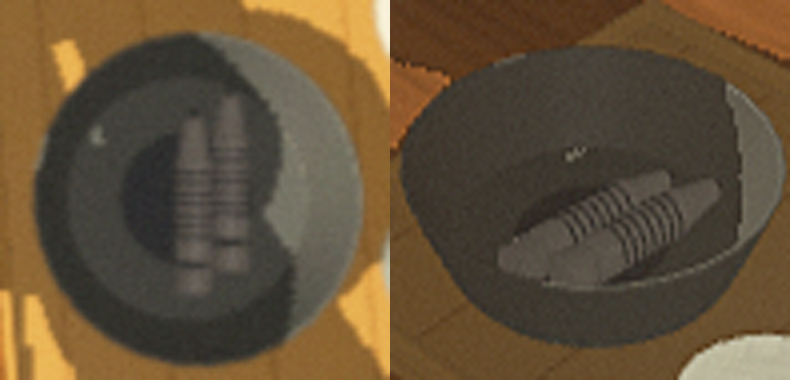

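Both pin vises lie side by side in the bowl.

```bash
python3 -c "
from plant import order
print(order.job_done())"
```

```text
the job is handed in; nothing more can be done
None
```

Both pin vises are in the parts bowl, and the dustpan is flat on the table, clear of the shelf and tray. I handed the job in at about 27 s of the 58 s limit.

**How it went**
- **Scooping:** the first try left the vises under the shelf. They stayed against the back rail while the pan slid out from under them. I pushed in again and pressed the handle down so the nose lifted against the rail, which rolled both vises to the back wall of the pan.
- **Levelling:** I brought the pan back to level by raising it against the underside of the lip, then drew it out and carried it slowly.
- **Tipping:** the moves allow only shifts and a turn about the vertical, so I could not tilt the pan at the bowl. I moved the level pan forward and stopped it sharply with the nose over the bowl. The vises rolled off the nose into it at low speed.
- **Contact:** the fingers held only the handle and stayed well clear of the vises. The highest wrist force I read was about 25 N, taken at the end of each move.

**Last checks**
- **Vises:** the final pictures show both lying side by side in the bowl.
- **Bowl:** its rim centre is within 0.1 mm of where it started.
- **Other things:** the tin, palette disk, sanding block and scribe medians match the start within about 2 mm in the top view. The scribe's visible patch shifted by 5 to 11 mm lengthwise. I took that as the detected region varying and did not check it further.
- **Dustpan:** its floor reads a uniform 2.3 mm high, so it lies flat.
- **Pictures:** I viewed 13, three over the budget of 10.

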